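# Clear the key chest and hold its lid open at 50 degrees

### The job

Take the jade-green polishing stone off the lid of the teak key chest and set it flat in the empty blue tray, let go of it, and only then raise the lid by its brass bar handle and hold it open at 50 degrees (from shut) so that the tuner can reach the keys. The lid falls shut by itself, so finish while still holding the handle, with the lid steady at 50 degrees; do not let the lid drop, prop it with anything, or disturb the other things on the ledge.

Things in the scene. Friction and masses are not known exactly. Their poses are not given: they have to be found in the camera images.
- chest: teak chest fixed to the ledge, 200 mm deep (its x), 280 wide (its y), walls 110 high; lid 12 mm thick, its top 122 mm above the ledge when shut. Origin: centre of its underside. x points from the front (handle side, towards the robot) to the back (hinge side), z up. The half-open sliding panel in front does not move; bronze keys lie fixed inside, tops 50 mm above the ledge
- lid (a joint): opening angle of the lid, rad: 0 = shut and level, growing as the front edge rises (50 degrees = 0.873); a stop ends it at 1.31. The hinge has next to no friction and no spring: the lid falls shut from any angle when let go. Lid and handle weigh 0.4 to 0.65 kg
- lid_hinge (a point): middle of the lid's hinge line, which runs along the chest's y axis at the top of its back wall, 100 mm behind the chest's centre and 110 mm above the ledge
- lid_handle (a point): round brass bar, 12 mm thick, 120 long along the chest's y, in front of the lid. The point is the middle of the bar and moves with the lid. Shut, it lies 45 mm before the chest's front, 245 before the hinge line and 6 above it (116 above the ledge). Posts 55 mm either side of its middle join it to the lid. It may turn between the fingers. Axes: x to the hinge, y along the bar, z out of the lid's top
- stone: jade-green polishing stone, a block 80 mm (its x) by 45 mm (its y) by 36 mm high, about 0.3 kg, lying flat on the shut lid at the start. Origin: centre of its underside, z up
- stone_tray: empty blue square tray, fixed to the ledge, 130 x 130 mm outside, walls 5 mm thick and 22 mm high, floor 5 mm thick. Origin: centre of its underside. It and the dark wooden gauge tray may stand on either side of the chest
- gauge_tray: dark wooden tray fixed to the ledge, 150 x 110 mm, 22 mm high, with the brass rod gauge in it; leave alone. Origin: centre of its underside
- rod_gauge: brass rod gauge 110 mm long, 14 mm thick, lying in the dark tray; leave alone. Origin: centre of its underside
- mallet: carved wooden mallet, 200 mm long (its x), head 100 mm wide, 32 mm high, lying on the ledge; leave alone. Origin: on its underside, near the middle of its length
- spare_key: loose bronze key, 180 x 42 x 9 mm, lying on the ledge; leave alone. Origin: centre of its underside
- oil_jar: amber jar with a black cap, 60 mm in diameter, 85 mm tall; leave alone. Origin: centre of its underside
- brush: small hand brush lying on the ledge; leave alone. Origin: on its underside
Not all that is in view belongs to the job. Of the things that look like the stone, the middle-sized one is meant.

How it is judged (in metres and radians):
On the way, in this order (a step that is already met when the one before it is completed fails the run):
1. the stone lies flat in the blue tray, released, with the lid still shut (horizontal distance between stone and stone_tray below 0.05 m and height (world z) of stone below 0.012 m and angle between stone's own z axis and vertical below 0.15 rad and contact force between the fingers and stone below 0.1 N and linear speed of stone below 0.03 m/s and value of joint lid below 0.1 rad), for 0.2 s.
2. the lid is held by its handle at 50 degrees (value of joint lid between 0.777 and 0.969 rad and contact force between the fingers and chest above 0.5 N and distance between the grasp point and lid_handle below 0.05 m), for 0.3 s.
At the end, for the whole second after the job is handed in: the lid stands still at 50 degrees, give or take 5.5 degrees, carried by the robot's fingers on its brass handle and by nothing else; the stone lies flat on the floor of the blue tray, at rest (all of step 2 and velocity of joint lid between -0.1 and 0.1 rad/s and horizontal distance between stone and stone_tray below 0.05 m and height (world z) of stone below 0.012 m and angle between stone's own z axis and vertical below 0.15 rad and linear speed of stone below 0.03 m/s and contact force between chest and stone below 0.1 N and contact force between chest and mallet below 0.1 N and contact force between chest and rod_gauge below 0.1 N and contact force between chest and spare_key below 0.1 N and contact force between chest and oil_jar below 0.1 N and contact force between chest and brush below 0.1 N); the arm keeps its last pose, push and grip.
It fails at once if the lid is raised with the stone still on it (value of joint lid above 0.12 rad and contact force between chest and stone above 0.1 N).
It fails at once if the lid is let drop (velocity of joint lid below -1.5 rad/s).
It fails at once if another thing on the ledge is disturbed (moved more than 30 mm) (distance of any of mallet, rod_gauge, spare_key, oil_jar, brush from where it was at the start of the episode above 0.03 m).
It also fails if it takes over 54 s, if anything falls off the work surface, if the arm or the gripper's body presses on something with over 40 N, if the wrist force passes 120 N, or if a joint passes its speed limit or range.

### The arm

A 6-joint arm with a two-finger parallel gripper is mounted at the origin on the work surface. World frame = base frame: x ahead of the robot, y to its left, z up, the work surface at z = 0. Lengths are in mm, angles in rad, forces in N, time in s.
With the tool pointing down it reaches from about 275 to 1000 mm from the base axis. Payload 8.4 kg.
Tool frame: the origin (TCP) lies midway between the tips of the shut fingers; the grasp point (between the pads) lies 19 mm behind it; z points along the fingers, y is the direction in which the jaws open and shut (so a half turn about z gives the same grasp; the last joint's range is limited). The gripper opens to 85 mm and grips with 20 to 120 N. Pads are 22 mm wide; open, the fingers measure 114 mm over their backs; the gripper's body (76 mm by 85 mm) begins 54 mm behind the grasp point. The pads swing forward as they close: fully open they stand 13 mm farther back than shut.
Start: joints at [-1.219, 0.353, 1.633, -0, 1.155, -0.002], TCP at [216.539, -586.292, 231.281] pointing down, gripper open.
Joint ranges: [-2.63, 2.63], [-0.92, 2.1], [0.06, 2.66], [-1.3, 4.44], [0, 2.69], [-3.02, 3.02]. Speed limits (rad/s): [2.22, 2.22, 2.79, 3.14, 3.14, 3.14].

### API

Orientations are given as a unit quaternion [w, x, y, z].
In Python, from plant import bot gives the robot as it stands.
- The arm moves only by the shell command python3 -m creep 'ROWS' [FORCE]. ROWS is JSON, a list of rows, each an object with "translation": the shift along the tool's x, y, z in mm, a list of three; "roll": the turn about the tool's z in rad; "claw": the finger opening in mm, from 0 to 85.4. In form: [{"translation": [x, y, z], "roll": roll, "claw": claw}, ...]. A call has 1 to 20 rows; each row shifts and turns the commanded pose from where the row before left it, along the tool's axes as they then stand; what a row does not reach is not made up. A row lasts 1/10 s, in which the tool goes at most 50 mm and 8.59 degrees, less where a joint would pass 70% of its speed; a pose out of reach is approached as far as the arm can. A call with a gripper value outside its range is refused whole. The fingers move at their own pace and stop on an object; FORCE is the grip in N (left out, the last holds). Time passes only in rows, so rows that do not move let the fingers close. It gives the time, the measured TCP pose, the force and the opening at its end, in the units of the state.
- bot.read_state(): the state, without advancing time (a new reading comes with each control period).
- bot.snapshot(name): name is "scene" or "top" or "wrist"; returns a dict with "img" (420x560x3 uint8, red, green, blue), "fx", "fy", "cx", "cy" (pixels), "R" (3x3) and "t" (3): a world point X has camera coordinates R X + t. Camera axes: x right, y down, z forward; pixel columns grow to the right and rows downward; lengths in mm; the calibration is good to about 2 mm. A picture is of the moment at which its call begins. There is no depth.
- bot.hand_in(): hands the job in, once; it reports no verdict.
Trained networks look in a picture, given as the dict that the camera call returned (one of the last four; its "shot" number tells which), for a name from the list of things; names that differ only in an ending like _2 or _b are one class to them, and where a whole thing is asked for, a point or a joint stands for the part that bears it (a point fixed in the world has none). Each returns a list of dicts, best first, with "confidence" (0 to 1); they miss things now and then, are a little off and sometimes report something else, mostly with a low value. They report only what shows in the picture. A call takes as long as a camera call. They do not tell look-alikes from the thing itself.
- bot.look_for(picture, label): "centre" ([column, row] in pixels, amid what is visible of it).
The state is a dict: "time": time; "q": joint angles; "joint_vel": joint speeds; "effort": joint torques, N m; "tool_pos": TCP position; "ee_rot": TCP orientation; "ft_force": force on the tool from outside, world axes, zero at the start; "wrist_torque": the same for the moment, N m; "opening": finger opening in mm.
Only numpy, scipy, OpenCV 4.12 (cv2) and the standard library are available. Lean on these libraries where they do the work, as an engineer would, in place of code of your own. Each camera call takes 0.05 s, during which the arm holds its last target.

## Working session

There is one attempt and no reset: what is moved stays moved. The work goes in short steps, Python scripts to look and compute and a shell command to move; the robot and the scene stay as the last step left them, time stands still between calls to the robot, and variables do not carry over. Pictures are saved under pics/ and viewed, and the job is handed in when it is done.

```bash
ls; mkdir -p pics; python3 - <<'E'
from plant import bot
import cv2
print(bot.read_state())
for n in ["scene","top","wrist"]:
    p=bot.snapshot(n); cv2.imwrite(f"pics/{n}0.png",p["img"][:,:,::-1]); print(n,p["fx"],p["fy"],p["cx"],p["cy"],p["R"],p["t"],p["shot"])
    if n=="scene":
        continue
E
```

```text
pics
{'time': 0.0, 'q': array([-1.21940584e+00,  3.53669571e-01,  1.63416675e+00, -1.52617032e-05,
        1.15517954e+00, -2.33657634e-03]), 'joint_vel': array([-0.00053211, -0.00105171,  0.0006037 ,  0.00144195,  0.00230297,
       -0.00084462]), 'effort': array([ 8.27227541e-04, -6.05242181e+01, -3.42076993e+01, -4.56308680e-05,
        9.58556804e-03,  2.46611427e-05]), 'tool_pos': array([ 216.36186429, -585.83298263,  230.53434033]), 'ee_rot': array([-6.99581886e-04,  9.84399581e-01,  1.75945898e-01, -1.30437536e-04]), 'ft_force': array([ 0.59167749, -0.04943262, -0.9717438 ]), 'wrist_torque': array([-0.00927234,  0.00691357, -0.00186807]), 'opening': 85.31225573532038}
scene 478.82650464668245 478.82650464668245 282.58139298730026 209.10229474605694 [[-0.67522779  0.73760082  0.00353035]
 [ 0.61376044  0.56450132 -0.55193876]
 [-0.40910337 -0.3705176  -0.83387718]] [ 414.98814928 -235.18631248 1661.6498353 ] 1
top 385.90368766527456 385.90368766527456 281.63120718340986 208.6617533522533 [[ 0.00282374 -0.99981577  0.01898572]
 [-0.99631374 -0.00444064 -0.08566924]
 [ 0.08573777 -0.01867382 -0.99614272]] [ -93.33968696  579.77884276 1062.79585022] 2
wrist 303.7975005730558 303.7975005730558 281.99082226248413 208.54812041242565 [[ 0.34637884 -0.93809252 -0.00202944]
 [-0.89896392 -0.33254785  0.28508911]
 [-0.26811485 -0.09692444 -0.95849887]] [-622.55136592  -38.27643558  379.61966276] 3
```

View pics/scene0.png

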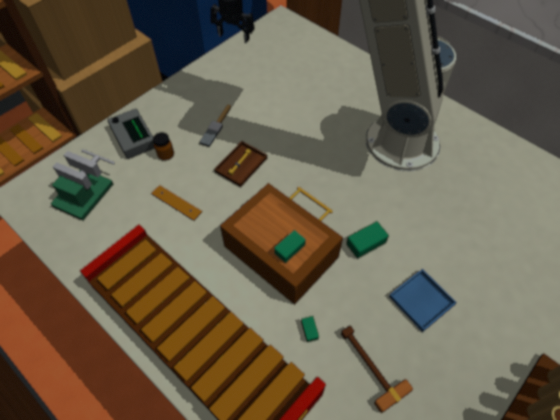

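View pics/top0.png

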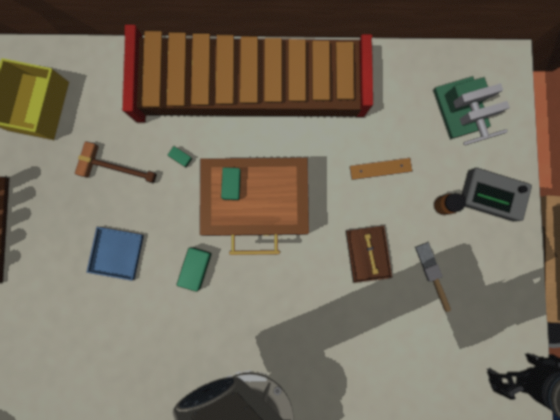

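View pics/wrist0.png

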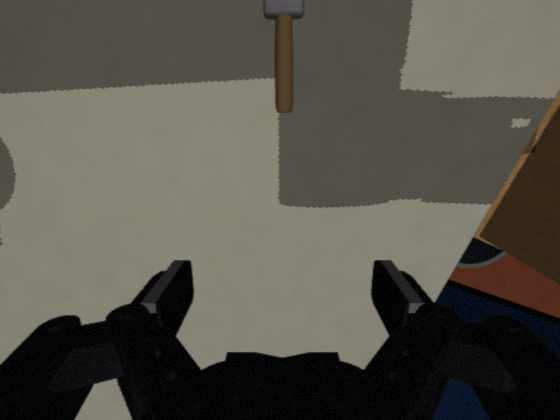

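Stone look-alikes in the top view are the one on the lid at (231,183), a large one on the ledge at (194,268) and a small one on the ledge at (180,156). The one on the lid is middle-sized and fits the description. Next I'll crop it and measure.

```bash
cat > h.py <<'E'
import numpy as np, cv2
from plant import bot
def ray(p,u,v):
    d=np.array([(u-p["cx"])/p["fx"],(v-p["cy"])/p["fy"],1.0]); R=p["R"]; return -R.T@p["t"], R.T@d
def atz(p,u,v,z):
    c,d=ray(p,u,v); return c+d*(z-c[2])/d[2]
def proj(p,X):
    c=p["R"]@np.asarray(X,float)+p["t"]; return np.array([p["fx"]*c[0]/c[2]+p["cx"],p["fy"]*c[1]/c[2]+p["cy"]])
def tri(a,ua,b,ub):
    c1,d1=ray(a,*ua);c2,d2=ray(b,*ub)
    s=np.linalg.lstsq(np.c_[d1,-d2],c2-c1,rcond=None)[0]
    return (c1+d1*s[0]+c2+d2*s[1])/2, np.linalg.norm(c1+d1*s[0]-c2-d2*s[1])
E
python3 - <<'E'
from h import *
p=bot.snapshot("top"); s=bot.snapshot("scene")
for n in ["stone","stone_tray","lid_handle","chest"]:
    for q,nm in ((p,"top"),(s,"scene")):
        print(n,nm,[(np.round(d["centre"],1).tolist(),round(d["confidence"],2)) for d in bot.look_for(q,n)])
for q,nm in ((p,"top"),(s,"scene")):
    hsv=cv2.cvtColor(q["img"],cv2.COLOR_RGB2HSV)
    for col,lo,hi,z in (("green",(65,100,40),(90,255,255),158),("blue",(95,80,40),(125,255,255),22)):
        m=cv2.inRange(hsv,lo,hi); cs,_=cv2.findContours(m,cv2.RETR_EXTERNAL,cv2.CHAIN_APPROX_NONE)
        for c in cs:
            if cv2.contourArea(c)<80: continue
            b=cv2.boxPoints(cv2.minAreaRect(c)); M=cv2.moments(c)
            print(nm,col,cv2.contourArea(c),np.round([M["m10"]/M["m00"],M["m01"]/M["m00"]],1))
            if nm=="top": print(np.round([atz(q,*x,z)[:2] for x in b]).tolist(), [np.round(atz(q,*x,0)[:2]).tolist() for x in b])
t=p["img"][140:290,80:320]; cv2.imwrite("pics/tc.png",cv2.resize(t,None,fx=3.2,fy=3.2,interpolation=cv2.INTER_CUBIC)[:,:,::-1])
t=s["img"][170:320,210:400]; cv2.imwrite("pics/sc.png",cv2.resize(t,None,fx=4,fy=4,interpolation=cv2.INTER_CUBIC)[:,:,::-1])
E
```

```text
stone top [([178.9, 158.1], 0.75), ([232.3, 184.8], 0.71), ([193.0, 265.9], 0.61)]
stone scene [([366.9, 240.2], 0.89), ([308.7, 327.6], 0.82), ([241.1, 161.9], 0.72), ([291.4, 243.1], 0.66)]
stone_tray top [([114.4, 251.5], 0.94), ([255.4, 199.3], 0.5)]
stone_tray scene [([421.4, 301.0], 0.86)]
lid_handle top []
lid_handle scene [([280.6, 229.8], 0.69)]
chest top [([256.2, 200.1], 0.96)]
chest scene [([279.1, 239.2], 0.71)]
top green 809.5 [193.6 268.9]
[[383.0, 164.0], [475.0, 137.0], [459.0, 86.0], [367.0, 113.0]] [[366.0, 203.0], [473.0, 172.0], [454.0, 112.0], [348.0, 144.0]]
top green 105.5 [492.8 198.7]
[[603.0, -577.0], [614.0, -580.0], [589.0, -661.0], [579.0, -657.0]] [[623.0, -661.0], [635.0, -665.0], [606.0, -759.0], [594.0, -755.0]]
top green 459.5 [230.6 183.2]
[[595.0, 60.0], [671.0, 57.0], [669.0, 16.0], [593.0, 19.0]] [[613.0, 82.0], [702.0, 79.0], [700.0, 31.0], [611.0, 34.0]]
top green 182.5 [179.7 156.2]
[[703.0, 194.0], [724.0, 181.0], [696.0, 138.0], [674.0, 151.0]] [[739.0, 238.0], [763.0, 223.0], [730.0, 173.0], [706.0, 188.0]]
top green 977.0 [456.4 104.5]
[[879.0, -481.0], [919.0, -604.0], [792.0, -637.0], [753.0, -515.0]] [[944.0, -549.0], [991.0, -692.0], [842.0, -731.0], [797.0, -589.0]]
top blue 2010.5 [115. 253.]
[[405.0, 445.0], [531.0, 424.0], [505.0, 297.0], [379.0, 320.0]] [[404.0, 455.0], [532.0, 434.0], [505.0, 305.0], [377.0, 327.0]]
scene green 245.5 [309.5 328.5]
scene green 444.0 [289.6 245.3]
scene green 716.0 [368.  238.1]
scene green 1279.5 [ 80.2 194.7]
scene blue 2019.0 [421.9 299.6]
scene blue 118.5 [174.7  39.2]
scene blue 110.5 [247.2   6.3]
scene blue 935.0 [211.1  26.6]
```

View pics/tc.png

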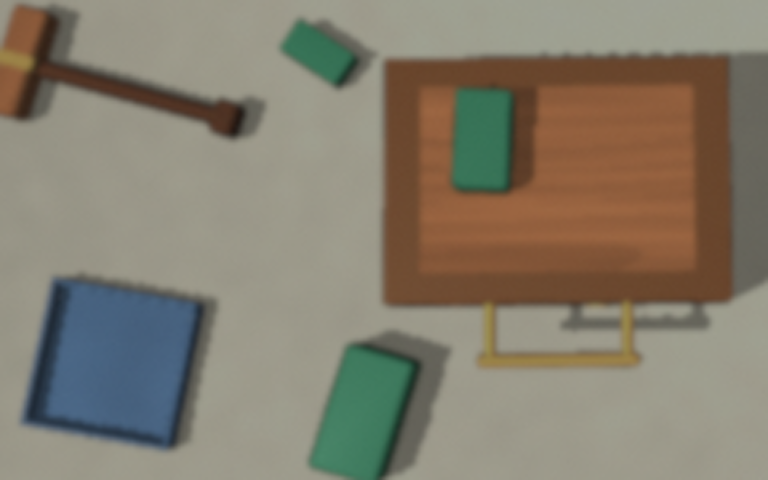

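View pics/sc.png

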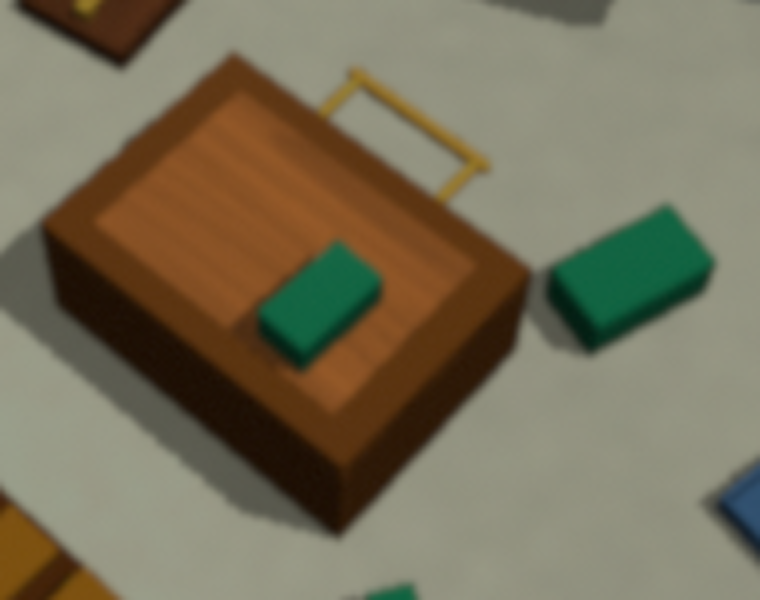

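The crop confirms that the lid block is the middle one: its top measures about 76 x 41 mm, against 80 x 45 given. Next come the handle, chest and tray fits.

```bash
python3 - <<'E'
from h import *
p=bot.snapshot("top"); s=bot.snapshot("scene")
for a,b in (((230,252.2),(331.5,211.25)),((279.4,252.2),(299,188.75))):
    print("handle end",atz(p,*a,116).round(1),atz(s,*b,116).round(1),[tri(p,a,s,b)[0].round(1)])
for c in ((386,60),(729,57),(731,301),(385,303)): print("chest",atz(p,80+c[0]/3.2,140+c[1]/3.2,122).round(1))
for c in ((236,54),(528,271),(340,465),(44,222)): print("chest s",atz(s,210+c[0]/4,170+c[1]/4,122).round(1))
# stone top corners in scene crop
for c in ((338,243),(380,287),(300,350),(260,318)): print("stone s",atz(s,210+c[0]/4,170+c[1]/4,158).round(1))
for c in ((422,270),(455,300),(422,329),(389,298)): print("tray s",atz(s,*c,22).round(1))
from scipy.spatial.transform import Rotation as Ro
st=bot.read_state(); w=st["ee_rot"]; print(Ro.from_quat(np.r_[w[1:],w[0]]).as_matrix().round(3), st["time"])
E
```

```text
handle end [460.1  42.1 116. ] [457.1  43.9 116. ] [array([459.1,  43.2, 117.4])]
handle end [460.4 -84.1 116. ] [460.4 -76.4 116. ] [array([458.3, -81.9, 108.9])]
chest [700.6 120.7 122. ]
chest [ 705.  -157.2  122. ]
chest [ 506.9 -158.2  122. ]
chest [504.4 117.4 122. ]
chest s [ 509.3 -151.1  122. ]
chest s [508.2 121.9 122. ]
chest s [702.2 122.7 122. ]
chest s [ 704.6 -149.6  122. ]
stone s [596.   25.3 158. ]
stone s [602.5  68.  158. ]
stone s [672.4  60.6 158. ]
stone s [672.7  25.8 158. ]
tray s [384.3 327.8  22. ]
tray s [400.  445.3  22. ]
tray s [530.7 424.1  22. ]
tray s [517.9 308.3  22. ]
[[ 0.938  0.346  0.   ]
 [ 0.346 -0.938 -0.   ]
 [-0.     0.    -1.   ]] 0.75
```

```bash
python3 -m creep '[{"translation":[0,0,0],"roll":0.13,"claw":85},{"translation":[0,0,0],"roll":0.13,"claw":85},{"translation":[0,0,0],"roll":0.13,"claw":85},{"translation":[0,0,-15],"roll":0,"claw":85},{"translation":[0,0,-15],"roll":0,"claw":85}]' 40
python3 -m creep '[{"translation":[20,-32,0],"roll":0,"claw":85},{"translation":[20,-32,0],"roll":0,"claw":85},{"translation":[20,-32,0],"roll":0,"claw":85},{"translation":[20,-32,0],"roll":0,"claw":85},{"translation":[20,-32,0],"roll":0,"claw":85},{"translation":[20,-32,0],"roll":0,"claw":85},{"translation":[20,-32,0],"roll":0,"claw":85},{"translation":[20,-32,0],"roll":0,"claw":85},{"translation":[20,-32,0],"roll":0,"claw":85},{"translation":[20,-32,0],"roll":0,"claw":85},{"translation":[20,-32,0],"roll":0,"claw":85},{"translation":[20,-32,0],"roll":0,"claw":85},{"translation":[20,-32,0],"roll":0,"claw":85},{"translation":[20,-32,0],"roll":0,"claw":85},{"translation":[20,-32,0],"roll":0,"claw":85},{"translation":[20,-32,0],"roll":0,"claw":85},{"translation":[20,-32,0],"roll":0,"claw":85},{"translation":[20,-32,0],"roll":0,"claw":85},{"translation":[20,-32,0],"roll":0,"claw":85},{"translation":[14,-32,0],"roll":0,"claw":85}]'
cat > st.py <<'E'
from h import *
from scipy.spatial.transform import Rotation as Ro
import sys
st=bot.read_state(); w=st["ee_rot"]; M=Ro.from_quat(np.r_[w[1:],w[0]]).as_matrix()
print("t",round(st["time"],2),"tcp",st["tool_pos"].round(1),"yaw",np.degrees(np.arctan2(M[1,0],M[0,0])).round(2),"z",M[:,2].round(3),"f",st["ft_force"].round(1),"op",round(st["opening"],1))
if len(sys.argv)>3:
    d=np.array([float(x) for x in sys.argv[1:4]])-st["tool_pos"]; print("tool shift",(M.T@d).round(1))
E
python3 st.py 633 40 260
python3 - <<'E'
from h import *
p=bot.snapshot("wrist"); cv2.imwrite("pics/w1.png",p["img"][:,:,::-1]); print(proj(p,[633,40,158]))
E
```

```text
time: 1.25
tool_pos: [216.5, -586.2, 262.4]
ee_rot: [-0.0, 1.0, -0.016, -0.0]
ft_force: [-0.4, -0.3, -0.7]
opening: 84.8
time: 3.25
tool_pos: [635.2, 40.5, 263.2]
ee_rot: [-0.0, 1.0, -0.016, 0.001]
ft_force: [1.0, 0.3, -1.0]
opening: 85.0
t 3.25 tcp [635.2  40.5 263.2] yaw -1.86 z [ 0.003  0.    -1.   ] f [ 1.   0.3 -1. ] op 85.0
tool shift [-2.1  0.6  3.2]
[284.03228025 208.06464713]
```

View pics/w1.png

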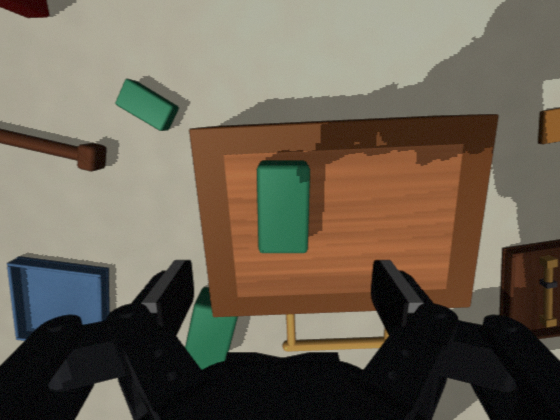

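The wrist view shows the stone's top at (284,208), which is where my estimate projects. I'll descend and grip.

```bash
python3 -m creep '[{"translation":[-2,0,30],"roll":0,"claw":85},{"translation":[0,0,30],"roll":0,"claw":85},{"translation":[0,0,30],"roll":0,"claw":85},{"translation":[0,0,25],"roll":0,"claw":85},{"translation":[0,0,10],"roll":0,"claw":85},{"translation":[0,0,8],"roll":0,"claw":85},{"translation":[0,0,0],"roll":0,"claw":85},{"translation":[0,0,0],"roll":0,"claw":30},{"translation":[0,0,0],"roll":0,"claw":30},{"translation":[0,0,0],"roll":0,"claw":30},{"translation":[0,0,0],"roll":0,"claw":30},{"translation":[0,0,0],"roll":0,"claw":30},{"translation":[0,0,0],"roll":0,"claw":30},{"translation":[0,0,0],"roll":0,"claw":30}]' 40; python3 st.py
```

```text
time: 4.7
tool_pos: [632.1, 39.2, 129.5]
ee_rot: [-0.0, 1.0, -0.018, 0.001]
ft_force: [-1.0, 0.9, 5.6]
opening: 44.4
t 4.7 tcp [632.1  39.2 129.5] yaw -2.07 z [ 0.002  0.    -1.   ] f [-1.   0.9  5.6] op 44.4
```

```bash
python3 -m creep '[{"translation":[0,0,-5],"roll":0,"claw":30},{"translation":[0,0,-10],"roll":0,"claw":30},{"translation":[0,0,-20],"roll":0,"claw":30},{"translation":[0,0,-25],"roll":0,"claw":30},{"translation":[0,0,-25],"roll":0,"claw":30},{"translation":[0,0,-10],"roll":0.065,"claw":30},{"translation":[0,0,0],"roll":0.065,"claw":30},{"translation":[0,0,0],"roll":0,"claw":30}]'; python3 st.py 456 373 215
python3 - <<'E'
from h import *
p=bot.snapshot("wrist"); cv2.imwrite("pics/w2.png",p["img"][:,:,::-1])
E
```

```text
time: 5.5
tool_pos: [631.5, 39.1, 224.2]
ee_rot: [-0.0, 0.997, -0.083, 0.0]
ft_force: [0.0, -0.1, -3.6]
opening: 44.3
t 5.5 tcp [631.5  39.1 224.2] yaw -9.58 z [ 0.001  0.    -1.   ] f [ 0.  -0.1 -3.6] op 44.3
tool shift [-228.6 -300.1    9.1]
```

View pics/w2.png

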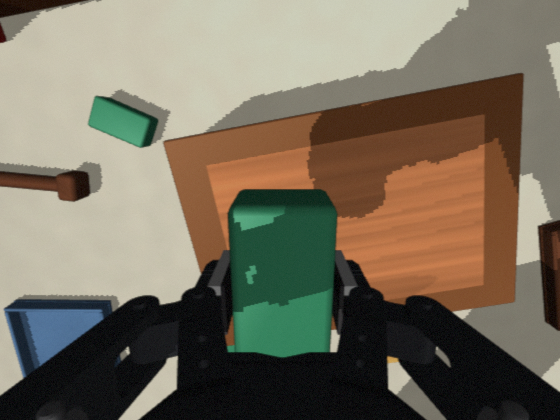

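The stone is held level between the pads. Now over to the tray.

```bash
python3 -m creep '[{"translation":[-10,-13,0],"roll":0,"claw":30},{"translation":[-19,-25,0],"roll":0,"claw":30},{"translation":[-19,-25,0],"roll":0,"claw":30},{"translation":[-19,-25,0],"roll":0,"claw":30},{"translation":[-19,-25,0],"roll":0,"claw":30},{"translation":[-19,-25,0],"roll":0,"claw":30},{"translation":[-19,-25,0],"roll":0,"claw":30},{"translation":[-19,-25,0],"roll":0,"claw":30},{"translation":[-19,-25,0],"roll":0,"claw":30},{"translation":[-19,-25,0],"roll":0,"claw":30},{"translation":[-19,-25,0],"roll":0,"claw":30},{"translation":[-19,-25,0],"roll":0,"claw":30},{"translation":[-10,-12,0],"roll":0,"claw":30},{"translation":[0,0,0],"roll":0,"claw":30}]'; python3 st.py 456 373 16
python3 - <<'E'
from h import *
p=bot.snapshot("wrist"); cv2.imwrite("pics/w3.png",p["img"][:,:,::-1]); print(proj(p,[456,373,22]))
p=bot.snapshot("top"); cv2.imwrite("pics/t3.png",cv2.resize(p["img"][190:320,40:220],None,fx=4,fy=4,interpolation=2)[:,:,::-1])
E
```

```text
time: 6.95
tool_pos: [453.6, 374.4, 223.0]
ee_rot: [0.0, 0.997, -0.081, -0.0]
ft_force: [0.3, 0.7, -3.4]
opening: 44.3
t 6.95 tcp [453.6 374.4 223. ] yaw -9.32 z [-0.001 -0.    -1.   ] f [ 0.3  0.7 -3.4] op 44.3
tool shift [  2.8   1.  207. ]
[283.66135862 179.98146656]
```

View pics/w3.png

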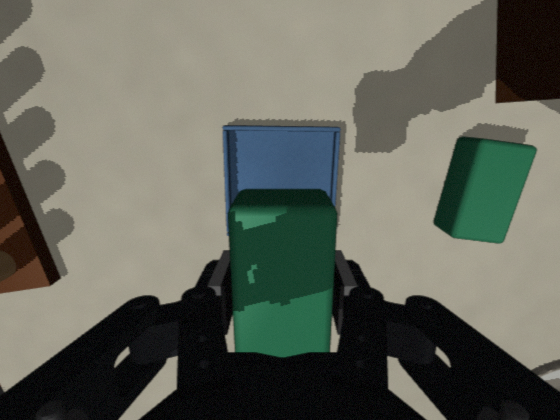

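```bash
python3 -m creep '[{"translation":[2,1,20],"roll":0,"claw":30},{"translation":[0,0,30],"roll":0,"claw":30},{"translation":[0,0,30],"roll":0,"claw":30},{"translation":[0,0,30],"roll":0,"claw":30},{"translation":[0,0,30],"roll":0,"claw":30},{"translation":[0,0,25],"roll":0,"claw":30},{"translation":[0,0,20],"roll":0,"claw":30},{"translation":[0,0,12],"roll":0,"claw":30},{"translation":[0,0,5],"roll":0,"claw":30},{"translation":[0,0,3],"roll":0,"claw":30},{"translation":[0,0,0],"roll":0,"claw":30}]'; python3 st.py
```

```text
time: 8.15
tool_pos: [457.5, 371.6, 18.8]
ee_rot: [-0.0, 0.997, -0.083, 0.0]
ft_force: [-0.1, -0.2, -2.6]
opening: 44.2
t 8.15 tcp [457.5 371.6  18.8] yaw -9.53 z [ 0.001  0.    -1.   ] f [-0.1 -0.2 -2.6] op 44.2
```

```bash
python3 -m creep '[{"translation":[0,0,2],"roll":0,"claw":30},{"translation":[0,0,2],"roll":0,"claw":30},{"translation":[0,0,0],"roll":0,"claw":30},{"translation":[0,0,0],"roll":0,"claw":30}]'; python3 -m creep '[{"translation":[0,0,1],"roll":0,"claw":30},{"translation":[0,0,0],"roll":0,"claw":30},{"translation":[0,0,1],"roll":0,"claw":30},{"translation":[0,0,0],"roll":0,"claw":30}]'
```

```text
time: 8.55
tool_pos: [457.1, 371.6, 14.5]
ee_rot: [-0.0, 0.997, -0.083, 0.0]
ft_force: [0.2, 0.5, -3.1]
opening: 44.7
time: 8.95
tool_pos: [457.1, 371.6, 12.6]
ee_rot: [-0.0, 0.997, -0.083, 0.0]
ft_force: [-2.2, -0.5, 1.1]
opening: 44.2
```

Contact: the wrist force went from -3 to +1 N. I'll release partway and rise.

```bash
python3 -m creep '[{"translation":[0,0,0],"roll":0,"claw":62},{"translation":[0,0,0],"roll":0,"claw":62},{"translation":[0,0,0],"roll":0,"claw":62},{"translation":[0,0,0],"roll":0,"claw":62},{"translation":[0,0,-5],"roll":0,"claw":62},{"translation":[0,0,-15],"roll":0,"claw":62},{"translation":[0,0,-30],"roll":0,"claw":62},{"translation":[0,0,-40],"roll":0,"claw":62},{"translation":[0,0,-40],"roll":0,"claw":62},{"translation":[0,0,-40],"roll":0,"claw":62},{"translation":[0,0,-30],"roll":0,"claw":62},{"translation":[0,0,0],"roll":0,"claw":62}]'; python3 st.py
python3 - <<'E'
from h import *
p=bot.snapshot("wrist"); cv2.imwrite("pics/w4.png",p["img"][:,:,::-1]); print(proj(p,[456,373,22]))
E
```

```text
time: 10.15
tool_pos: [459.1, 373.3, 218.5]
ee_rot: [-0.003, 0.997, -0.083, 0.003]
ft_force: [-0.4, 0.3, -0.1]
opening: 61.6
t 10.15 tcp [459.1 373.3 218.5] yaw -9.52 z [ 0.007  0.006 -1.   ] f [-0.4  0.3 -0.1] op 61.6
[284.64679955 186.78262279]
```

View pics/w4.png

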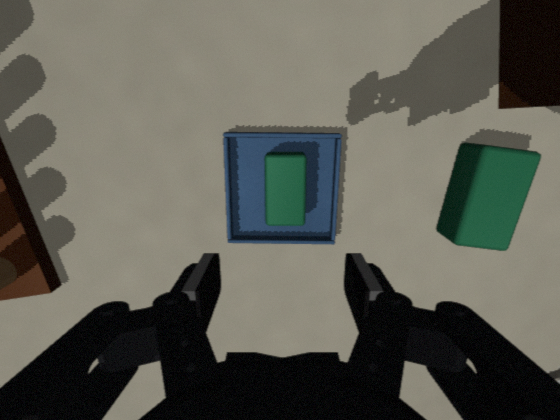

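The stone lies flat and centred in the tray at (285,189), and the fingers are clear of it. Next I'll turn the jaws along the world x axis for the handle.

```bash
python3 -m creep '[{"translation":[0,0,0],"roll":-0.145,"claw":40},{"translation":[0,0,0],"roll":-0.145,"claw":40},{"translation":[0,0,0],"roll":-0.145,"claw":40},{"translation":[0,0,0],"roll":-0.145,"claw":40},{"translation":[0,0,0],"roll":-0.145,"claw":40},{"translation":[0,0,0],"roll":-0.145,"claw":40},{"translation":[0,0,0],"roll":-0.145,"claw":40},{"translation":[0,0,0],"roll":-0.145,"claw":40},{"translation":[0,0,0],"roll":-0.145,"claw":40},{"translation":[0,0,0],"roll":-0.145,"claw":40},{"translation":[0,0,0],"roll":-0.145,"claw":40},{"translation":[0,0,0],"roll":-0.145,"claw":40},{"translation":[0,0,0],"roll":0,"claw":40}]'; python3 st.py 460 -19 218
```

```text
time: 11.5
tool_pos: [456.4, 371.0, 211.4]
ee_rot: [-0.0, 0.705, 0.709, -0.001]
ft_force: [-0.2, -0.1, 0.6]
opening: 40.3
t 11.5 tcp [456.4 371.  211.4] yaw 90.3 z [-0.001 -0.001 -1.   ] f [-0.2 -0.1  0.6] op 40.3
tool shift [-390.     1.6   -6.1]
```

```bash
python3 -m creep '[{"translation":[-15,0,0],"roll":0,"claw":40},{"translation":[-30,0,0],"roll":0,"claw":40},{"translation":[-30,0,0],"roll":0,"claw":40},{"translation":[-30,0,0],"roll":0,"claw":40},{"translation":[-30,0,0],"roll":0,"claw":40},{"translation":[-30,0,0],"roll":0,"claw":40},{"translation":[-30,0,0],"roll":0,"claw":40},{"translation":[-30,0,0],"roll":0,"claw":40},{"translation":[-30,0,0],"roll":0,"claw":40},{"translation":[-30,0,0],"roll":0,"claw":40},{"translation":[-30,0,0],"roll":0,"claw":40},{"translation":[-30,0,0],"roll":0,"claw":40},{"translation":[-30,0,0],"roll":0,"claw":40},{"translation":[-15,2,0],"roll":0,"claw":40},{"translation":[0,0,0],"roll":0,"claw":40},{"translation":[0,0,0],"roll":0,"claw":40}]'; python3 st.py 460 -19 218
python3 - <<'E'
from h import *
p=bot.snapshot("wrist"); cv2.imwrite("pics/w5.png",p["img"][:,:,::-1])
for y in (41,-19,-79): print(proj(p,[460,y,116]))
E
```

```text
time: 13.1
tool_pos: [459.5, -18.7, 212.1]
ee_rot: [-0.0, 0.707, 0.707, -0.0]
ft_force: [0.0, 0.4, 0.4]
opening: 40.2
t 13.1 tcp [459.5 -18.7 212.1] yaw 89.97 z [-0.001  0.    -1.   ] f [0.  0.4 0.4] op 40.2
tool shift [-0.3  0.5 -5.9]
[284.63735096 137.16452597]
[284.50280268 211.91577364]
[284.38541576 277.13265785]
```

View pics/w5.png

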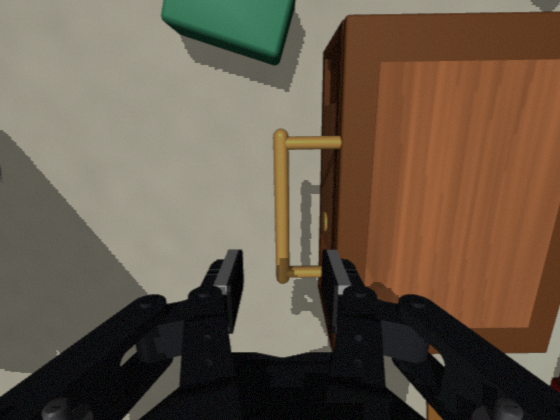

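The wrist view puts the bar ends at (280,133) and (283,280), so the bar is about 2 mm nearer the robot than I estimated. I'll correct for that and descend with a narrower opening.

```bash
python3 -m creep '[{"translation":[0,-2,15],"roll":0,"claw":34},{"translation":[0,0,20],"roll":0,"claw":34},{"translation":[0,0,20],"roll":0,"claw":34},{"translation":[0,0,20],"roll":0,"claw":34},{"translation":[0,0,0],"roll":0,"claw":34}]'; python3 st.py
python3 - <<'E'
from h import *
p=bot.snapshot("wrist"); cv2.imwrite("pics/w6.png",p["img"][:,:,::-1])
for y in (41,-19,-79): print(proj(p,[458,y,116]))
E
```

```text
time: 13.65
tool_pos: [456.2, -17.5, 135.2]
ee_rot: [-0.002, 0.706, 0.708, -0.001]
ft_force: [-0.4, 0.2, -0.3]
opening: 33.8
t 13.65 tcp [456.2 -17.5 135.2] yaw 90.19 z [-0.004  0.    -1.   ] f [-0.4  0.2 -0.3] op 33.8
[288.78731792 148.19019394]
[287.79184772 252.90530663]
[286.97136144 339.21357895]
```

View pics/w6.png

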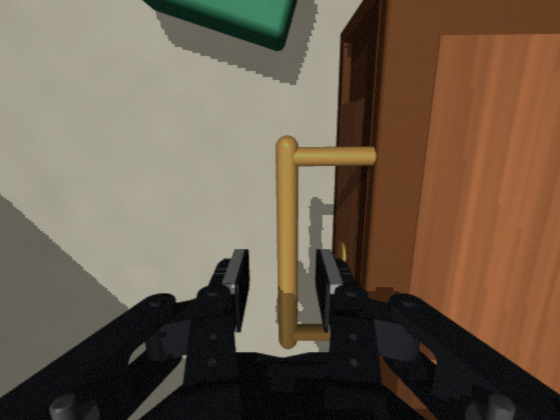

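The bar sits midway between the fingers at col 287, so I'll go down and close. The lid is still shut.

```bash
python3 -m creep '[{"translation":[0,0,12],"roll":0,"claw":34},{"translation":[0,0,12],"roll":0,"claw":34},{"translation":[0,0,9],"roll":0,"claw":34},{"translation":[0,0,5],"roll":0,"claw":34},{"translation":[0,0,0],"roll":0,"claw":34}]'; python3 st.py; python3 -m creep '[{"translation":[0,0,0],"roll":0,"claw":0},{"translation":[0,0,0],"roll":0,"claw":0},{"translation":[0,0,0],"roll":0,"claw":0},{"translation":[0,0,0],"roll":0,"claw":0},{"translation":[0,0,0],"roll":0,"claw":0},{"translation":[0,0,0],"roll":0,"claw":0}]' 40; python3 st.py
```

```text
time: 14.2
tool_pos: [457.7, -18.5, 98.5]
ee_rot: [-0.001, 0.706, 0.708, -0.001]
ft_force: [-0.1, -0.8, -0.3]
opening: 34.0
t 14.2 tcp [457.7 -18.5  98.5] yaw 90.16 z [-0.002  0.    -1.   ] f [-0.1 -0.8 -0.3] op 34.0
time: 14.8
tool_pos: [459.1, -18.5, 99.7]
ee_rot: [0.001, 0.706, 0.708, 0.001]
ft_force: [5.5, -0.1, -0.4]
opening: 10.7
t 14.8 tcp [459.1 -18.5  99.7] yaw 90.18 z [ 0.002 -0.    -1.   ] f [ 5.5 -0.1 -0.4] op 10.7
```

```bash
python3 - <<'E'
import numpy as np
a=np.radians(np.arange(0,50.1,2.5)); x=-245*np.cos(a)+6*np.sin(a); z=245*np.sin(a)+6*np.cos(a)
for i,(p,q) in enumerate(zip(np.diff(x).round(1),-np.diff(z).round(1))): print(i,p,q,(x[i+1]-x[0]).round(1),(z[i+1]-z[0]).round(1))
E
```

```text
0 0.5 -10.7 0.5 10.7
1 1.0 -10.6 1.5 21.3
2 1.4 -10.6 2.9 31.9
3 1.9 -10.5 4.8 42.5
4 2.3 -10.4 7.1 52.9
5 2.8 -10.3 9.9 63.2
6 3.2 -10.2 13.1 73.4
7 3.7 -10.0 16.8 83.4
8 4.1 -9.9 20.9 93.3
9 4.5 -9.7 25.5 103.0
10 5.0 -9.5 30.5 112.5
11 5.4 -9.2 35.8 121.7
12 5.8 -9.0 41.6 130.7
13 6.2 -8.7 47.7 139.4
14 6.5 -8.5 54.3 147.9
15 6.9 -8.2 61.2 156.1
16 7.2 -7.9 68.4 163.9
17 7.6 -7.5 76.0 171.5
18 7.9 -7.2 83.9 178.7
19 8.2 -6.9 92.1 185.5
```

First quarter of the arc, then a check.

```bash
python3 -m creep '[{"translation":[0,0,0],"roll":0,"claw":0},{"translation":[0,0,0],"roll":0,"claw":0},{"translation":[0,0.5,-5],"roll":0,"claw":0},{"translation":[0,0.5,-6],"roll":0,"claw":0},{"translation":[0,0.5,-10.5],"roll":0,"claw":0},{"translation":[0,1.5,-10.5],"roll":0,"claw":0},{"translation":[0,2,-10.5],"roll":0,"claw":0},{"translation":[0,2,-10.5],"roll":0,"claw":0},{"translation":[0,0,0],"roll":0,"claw":0}]' 60; python3 st.py
python3 - <<'E'
from h import *
p=bot.snapshot("wrist"); cv2.imwrite("pics/w7.png",p["img"][:,:,::-1])
p=bot.snapshot("scene"); cv2.imwrite("pics/s7.png",cv2.resize(p["img"][120:340,180:480],None,fx=2.5,fy=2.5,interpolation=2)[:,:,::-1])
E
```

```text
time: 15.7
tool_pos: [466.0, -18.4, 153.1]
ee_rot: [0.001, 0.706, 0.708, 0.001]
ft_force: [6.6, -0.3, -4.4]
opening: 9.9
t 15.7 tcp [466.  -18.4 153.1] yaw 90.18 z [ 0.002 -0.    -1.   ] f [ 6.6 -0.3 -4.4] op 9.9
```

View pics/s7.png

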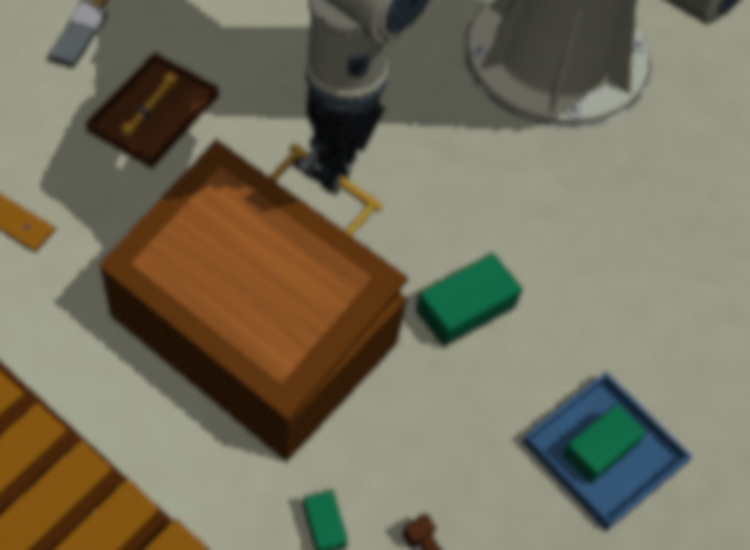

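View pics/w7.png

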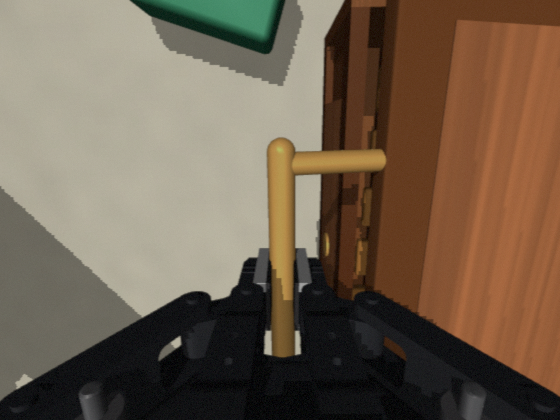

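The lid follows to about 12° and the bar is well between the pads. I'll continue.

```bash
python3 -m creep '[{"translation":[0,3,-10],"roll":0,"claw":0},{"translation":[0,3,-10.5],"roll":0,"claw":0},{"translation":[0,3.5,-10],"roll":0,"claw":0},{"translation":[0,4,-10],"roll":0,"claw":0},{"translation":[0,4.5,-9.5],"roll":0,"claw":0},{"translation":[0,5,-9.5],"roll":0,"claw":0},{"translation":[0,5.5,-9],"roll":0,"claw":0},{"translation":[0,6,-9],"roll":0,"claw":0},{"translation":[0,0,0],"roll":0,"claw":0}]'; python3 st.py
python3 - <<'E'
from h import *
p=bot.snapshot("wrist"); cv2.imwrite("pics/w8.png",p["img"][:,:,::-1])
E
```

```text
time: 16.7
tool_pos: [498.6, -18.0, 230.3]
ee_rot: [-0.001, 0.706, 0.708, -0.001]
ft_force: [-4.5, 3.1, -0.3]
opening: 9.8
t 16.7 tcp [498.6 -18.  230.3] yaw 90.17 z [-0.004  0.001 -1.   ] f [-4.5  3.1 -0.3] op 9.8
```

View pics/w8.png

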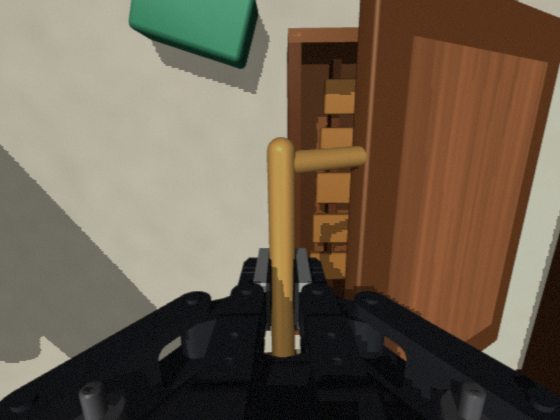

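```bash
python3 -m creep '[{"translation":[0,6,-9],"roll":0,"claw":0},{"translation":[0,6.5,-8.5],"roll":0,"claw":0},{"translation":[0,7,-8],"roll":0,"claw":0},{"translation":[0,7,-8],"roll":0,"claw":0},{"translation":[0,7.5,-7.5],"roll":0,"claw":0},{"translation":[0,8,-7],"roll":0,"claw":0},{"translation":[0,4,-3.5],"roll":0,"claw":0},{"translation":[0,4,-3.5],"roll":0,"claw":0},{"translation":[0,0,0],"roll":0,"claw":0},{"translation":[0,0,0],"roll":0,"claw":0},{"translation":[0,0,0],"roll":0,"claw":0},{"translation":[0,0,0],"roll":0,"claw":0},{"translation":[0,0,0],"roll":0,"claw":0}]'; python3 st.py
python3 - <<'E'
from h import *
p=bot.snapshot("wrist"); cv2.imwrite("pics/w9.png",p["img"][:,:,::-1])
np.savez("w9.npz",**p)
p=bot.snapshot("scene"); cv2.imwrite("pics/s9.png",cv2.resize(p["img"][90:340,180:480],None,fx=2.4,fy=2.4,interpolation=2)[:,:,::-1])
p=bot.snapshot("top"); cv2.imwrite("pics/t9.png",p["img"][:,:,::-1])
E
python3 st.py
```

```text
time: 18.05
tool_pos: [547.7, -17.4, 286.9]
ee_rot: [-0.002, 0.706, 0.708, -0.001]
ft_force: [-17.3, 5.2, 16.3]
opening: 9.5
t 18.05 tcp [547.7 -17.4 286.9] yaw 90.17 z [-0.004  0.001 -1.   ] f [-17.3   5.2  16.3] op 9.5
t 18.2 tcp [547.7 -17.5 286.9] yaw 90.17 z [-0.004  0.001 -1.   ] f [-16.2   5.5  16.1] op 9.7
```

View pics/w9.png

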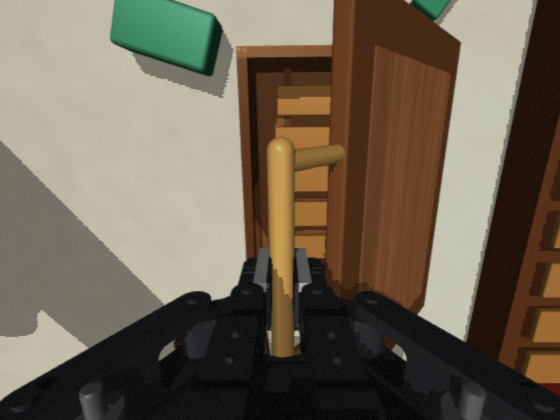

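View pics/s9.png

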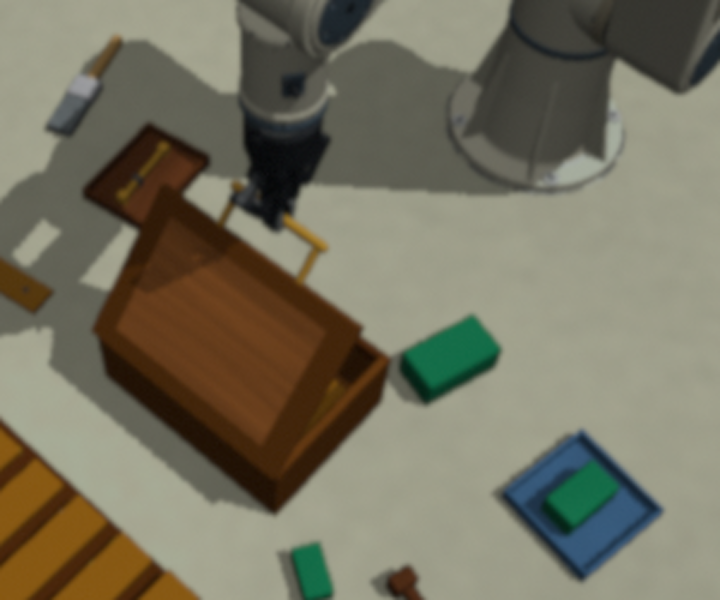

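View pics/t9.png

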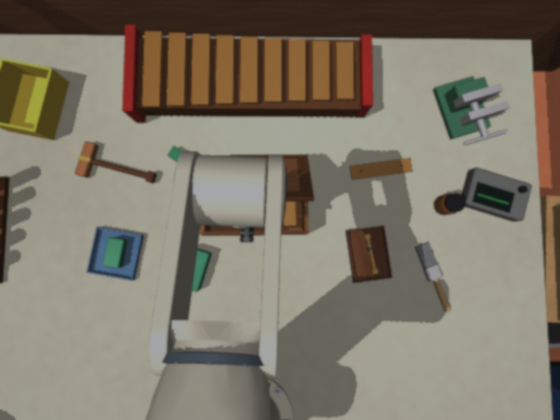

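Everything looks right, but I'm pressing about 23 N towards the hinge. I'll relax that by a millimetre or so and check the angle independently in the scene image.

```bash
python3 -m creep '[{"translation":[0,-0.5,-0.5],"roll":0,"claw":0},{"translation":[0,-0.5,-0.5],"roll":0,"claw":0},{"translation":[0,0,0],"roll":0,"claw":0},{"translation":[0,0,0],"roll":0,"claw":0},{"translation":[0,0,0],"roll":0,"claw":0}]'; python3 st.py
python3 - <<'E'
from h import *
s=bot.snapshot("scene")
print("measured lid corners", (250.8,167.9),(330,226.7))
for th in (45,50,55):
    a=np.radians(th); c,sn=np.cos(a),np.sin(a)
    print(th,[proj(s,[704-200*c+12*sn,y,110+200*sn+12*c]).round(1).tolist() for y in (-157,121)])
E
```

```text
time: 18.7
tool_pos: [547.9, -17.4, 287.1]
ee_rot: [-0.001, 0.706, 0.708, -0.0]
ft_force: [-8.8, 5.6, 6.7]
opening: 10.0
t 18.7 tcp [547.9 -17.4 287.1] yaw 90.17 z [-0.002  0.001 -1.   ] f [-8.8  5.6  6.7] op 10.0
measured lid corners (250.8, 167.9) (330, 226.7)
45 [[250.3, 165.1], [331.7, 225.6]]
50 [[246.5, 165.4], [328.5, 226.7]]
55 [[242.3, 166.2], [325.0, 228.4]]
```

```bash
python3 - <<'E'
from h import *
s=bot.snapshot("scene")
im=cv2.resize(s["img"][150:260,210:350],None,fx=5.5,fy=5.5,interpolation=cv2.INTER_CUBIC)
for th,col in ((45,(255,0,0)),(50,(255,255,255)),(55,(0,255,255))):
    a=np.radians(th); c,sn=np.cos(a),np.sin(a)
    P=[proj(s,[703.5-r*c+12*sn,y,110+r*sn+12*c]) for r,y in ((0,-151),(200,-151),(200,122),(0,122))]
    cv2.polylines(im,[np.round((np.array(P)-[210,150]+.5)*5.5).astype(int)],True,col,1)
cv2.imwrite("pics/s10.png",im[:,:,::-1])
E
```

```text
(no output)
```

View pics/s10.png

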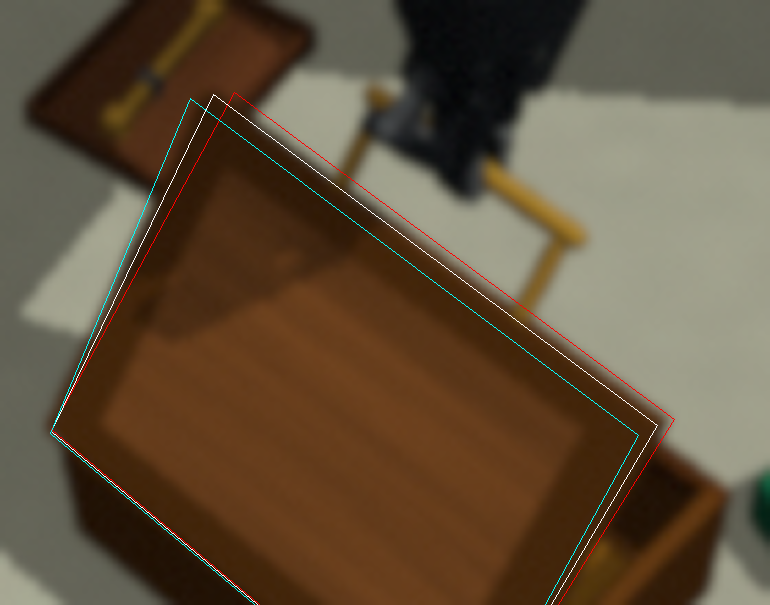

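The 50° outline matches the lid edges, and the pose is steady with a moderate load. Handing in.

```bash
python3 st.py; python3 -c "
from plant import bot
print(bot.hand_in())"; python3 st.py
```

```text
t 18.8 tcp [547.9 -17.4 287.2] yaw 90.17 z [-0.002  0.001 -1.   ] f [-8.1  5.6  6.5] op 10.0
the job is handed in; nothing more can be done
None
the job is handed in; nothing more can be done
```

I set the stone flat in the middle of the blue tray and released it. Then I raised the lid by its handle to about 50° and handed in at 18.8 s, still gripping at 60 N. No verdict was reported.

- **Lid angle:** the arm pose gives about 49.6°. A 50° outline drawn over the scene picture lies along the lid edges, clearly between the 45° and 55° outlines.
- **Steadiness:** the arm pose was steady at the end, with about 12 N at the wrist. It had been about 24 N towards the hinge, so I eased the arm outward by about a millimetre before handing in.
- **Stone and ledge:** the last views show the stone in the tray and the other things on the ledge where they were. I judged that by eye, without measuring each one.
- **Disagreements:**
  - The first rough corner readings gave 44.5° to 48° before I redid the fit with the chest's edges as measured in the scene view.
  - The gripper read an opening of about 10 mm on the 12 mm bar. The wrist views showed the bar well between the pads, so I carried on.

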